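# Finger test of a synthesiser's pressure ribbon

## Robot

A 6-joint arm with a two-finger parallel gripper is mounted at the origin on the work surface. World frame = base frame: x ahead of the robot, y to its left, z up, the work surface at z = 0. Lengths are in mm, angles in rad, forces in N, time in s.
With the tool pointing down it reaches from about 325 to 925 mm from the base axis. Payload 3.1 kg.
Tool frame: the origin (TCP) lies on the centre line of the jaws, within the pads' length; the fingertips stand 11 mm ahead of it and the grasp point (between the pads) lies 8 mm behind it; x points along the fingers, y is the direction in which the jaws open and shut, and the axes are right-handed (so a half turn about x gives the same grasp; the last joint's range is limited). The gripper opens to 85 mm and grips with 20 to 120 N. Pads are 22 mm wide; open, the fingers measure 114 mm over their backs; the gripper's body (76 mm by 85 mm) begins 54 mm behind the grasp point. The pads swing forward as they close: fully open they stand 13 mm farther back than shut.
Start: joints at [1.072, 0.217, 1.613, -0, 1.311, -0.112], TCP at [235.75, 578.845, 242.3] pointing down, gripper open.
Joint ranges: [-2.75, 2.75], [-0.78, 2.1], [0.31, 2.55], [-1.13, 4.27], [0.13, 2.63], [-2.58, 2.58]. Speed limits (rad/s): [2.79, 2.79, 3.14, 3.14, 3.14, 3.14].

## Interface

Orientations are given as a rotation vector (axis times angle).
In Python, from workcell import get_obs, read_camera, bot, silhouettes, pinpoint gives the robot as it stands.
- The arm moves only by the shell command python3 -m crank 'ROWS' [FORCE]. ROWS is JSON, a list of rows, each a list of 7 numbers: the shift along the tool's x, y, z normalised to -1 to 1, where 1 is 20 mm, then the turn, a rotation vector about the tool's x, y, z normalised to -1 to 1, where 1 is 5 degrees, then the closure, from -1 (fully open) to 1 (shut), so that 0 is half open. A call has 1 to 20 rows; each row shifts and turns the commanded pose from where the row before left it, along the tool's axes as they then stand; what a row does not reach is not made up. A row lasts 1/12 s, in which the tool goes at most 41.7 mm and 7.16 degrees, less where a joint would pass 70% of its speed; a pose out of reach is approached as far as the arm can. A call with a number of a shift or a turn outside -1 to 1 is refused whole. A call with a gripper value outside its range is refused whole. The fingers move at their own pace and stop on an object; FORCE is the grip in N (left out, the last holds). Time passes only in rows, so rows that do not move let the fingers close. It gives the time, the measured TCP pose, the force and the opening at its end, in the units of the state.
- get_obs(): the state, without advancing time (a new reading comes with each control period).
- read_camera(name): name is "scene" or "top" or "wrist"; returns a dict with "image" (384x512x3 uint8, blue, green, red), "depth" (384x512 float32, mm along the optical axis (not along the pixel's ray), 0 where there is no reading), "fx", "fy", "cx", "cy" (pixels), "rvec" (rotation vector, rad) and "tvec" (3), from world to camera coordinates, as OpenCV has them; the wrist camera has in their place "tool_from_camera" (4x4, takes a point from camera to tool coordinates, whose origin is the TCP and whose axes are the tool frame's). Camera axes: x right, y down, z forward; pixel columns grow to the right and rows downward; lengths in mm; the calibration is good to about 2 mm. A picture is of the moment at which its call begins: read the wrist's pose just before it.
- bot.hand_in(): hands the job in, once; it reports no verdict.
Trained networks look in a picture, given as the dict that the camera call returned (one of the last four; its "shot" number tells which), for a name from the list of things; names that differ only in an ending like _2 or _b are one class to them, and where a whole thing is asked for, a point or a joint stands for the part that bears it (a point fixed in the world has none). Each returns a list of dicts, best first, with "confidence" (0 to 1); they miss things now and then, are a little off and sometimes report something else, mostly with a low value. They report only what shows in the picture. A call takes as long as a camera call.
- silhouettes(picture, name): "region" (384x512 bool, what is visible of it) and "box" ([centre column, centre row, width, height] in pixels, round what is visible of it).
- pinpoint(picture, name): "location" ([column, row] in pixels: a listed point, or the origin of a listed thing).
The state is a dict: "clock": time; "joints": joint angles; "qvel": joint speeds; "tau": joint torques, N m; "tcp_pos": TCP position; "orientation": TCP orientation; "force": force on the tool from outside, world axes, zero at the start; "moment": the same for the moment, N m; "opening": finger opening in mm.
Only numpy, scipy, OpenCV 4.12 (cv2) and the standard library are available. Lean on these libraries where they do the work, as an engineer would, in place of code of your own. Each camera call takes 0.05 s, during which the arm holds its last target.

## Task

The tabletop synthesiser on the mat has been repaired and its touch ribbon, the long black bar along its front, needs its finger test: put your fingertips down on the ribbon at the end beside the large knob and draw them along it to the other end in one light stroke, without lifting off or pressing hard. Finish while still resting lightly on that far end, and stay there so that the reading can be taken. Do not shove the synthesiser or disturb the loose things around it.

Things in the scene. Friction and masses are not known exactly. Their poses are not given: they have to be found in the camera images.
- synth: Tabletop synthesiser: flat grey case 200 mm deep (its x), 430 mm wide (its y), 30 mm thick on 6 mm feet, about 3 kg, standing loose on the bench (z = 0). Origin: centre of its underside, at bench level; z up, x from its front edge (with the ribbon, facing the robot, turned up to 0.55 rad either way) to its back, y to the left seen from the robot. Panel top 36 mm above the bench.
- large_knob (a point): Centre of the top of the large fixed round knob, 50 mm across and 20 mm high, on the panel (synth x +40, y +160 mm, 56 mm above the bench). The other fixed controls behind the ribbon (small knobs, faders, a bare shaft, flat display) are lower; all controls are at least 75 mm behind the ribbon's centre line.
- ribbon (a joint): How far the ribbon bar is pressed, m: 0 = untouched, 0.006 = on its stop. A rigid straight black bar 290 mm long (synth y), 30 mm wide (x), floating level on springs; touched anywhere it yields straight down: about 1 N starts it, then 0.6 N per mm, about 4.6 N at the stop. 2 to 3 mm is a light touch, 15 N far too hard. End blocks just past its ends stand 10 mm lower than its top.
- ribbon_start (a point): Point on the ribbon's top face, on its centre line, 20 mm from the end beside the large knob (synth x -65, y +125 mm; 52 mm above the bench untouched). It moves with the bar; axes as the synth's. The stroke begins here.
- ribbon_mid (a point): Middle of the ribbon's top face (synth x -65, y 0), untouched 52 mm above the bench and 16 mm above the panel around it; it moves with the bar; axes as the synth's, y along the ribbon towards the large-knob end.
- ribbon_finish (a point): Point on the ribbon's top face, on its centre line, 20 mm from the other end (synth x -65, y -125 mm). It moves with the bar; axes as the synth's. The stroke ends here and the fingertips stay here.
- knob_cap: Loose black knob cap, 25 mm across, 16 mm high, standing on the synthesiser's panel behind the ribbon, its axis at least 57 mm from the ribbon's centre line. Origin: centre of its underside. Leave it alone.
- dish: Loose round steel parts dish, 80 mm across, 26 mm high, on the mat in front of the synthesiser. Origin: centre of its underside. Leave it alone.
- capacitor: Loose can capacitor standing upright on the mat in front of the synthesiser, 35 mm across, 44 mm high. Origin: centre of its underside. Leave it alone.
- screwdriver: Loose screwdriver, 150 mm long, its handle the thickest part, lying on the mat in front of the synthesiser, roughly along the ribbon. Origin: about its middle. Leave it alone.

How it is judged (in metres and radians):
On the way, in this order (a step that is already met when the one before it is completed fails the run):
1. fingertips pressing the ribbon on its last 45 mm beside the large knob (y of the grasp point in the frame of ribbon_mid between 0.1 and 0.145 m and value of joint ribbon above 0.0005 m and x of the grasp point in the frame of ribbon_mid between -0.02 and 0.02 m), for 0.1 s.
2. fingertips pressing the ribbon a quarter of the way along (y of the grasp point in the frame of ribbon_mid between 0.05 and 0.08 m and value of joint ribbon above 0.0005 m and x of the grasp point in the frame of ribbon_mid between -0.02 and 0.02 m).
3. fingertips pressing the ribbon at its middle (y of the grasp point in the frame of ribbon_mid between -0.015 and 0.015 m and value of joint ribbon above 0.0005 m and x of the grasp point in the frame of ribbon_mid between -0.02 and 0.02 m).
4. fingertips pressing the ribbon three quarters of the way along (y of the grasp point in the frame of ribbon_mid between -0.08 and -0.05 m and value of joint ribbon above 0.0005 m and x of the grasp point in the frame of ribbon_mid between -0.02 and 0.02 m).
5. fingertips pressing the ribbon on its last 45 mm at the far end (y of the grasp point in the frame of ribbon_mid between -0.145 and -0.1 m and value of joint ribbon above 0.0005 m and x of the grasp point in the frame of ribbon_mid between -0.02 and 0.02 m), for 0.1 s.
At the end, for the whole second after the job is handed in: The fingertips rest on the last 45 mm of the ribbon at the end away from the large knob, within 20 mm of its centre line, and keep it pressed down by more than 0.5 mm with a force of 0.3 to 15 N; the synthesiser is at rest within 15 mm, and the loose things within 20 mm, of where they were (all of step 5 and contact force between the fingers and synth between 0.3 and 15 N and distance of synth from where it was at the start of the episode below 0.015 m and linear speed of synth below 0.02 m/s and distance of each of knob_cap, dish, capacitor, screwdriver from where it was at the start of the episode below 0.02 m); the arm keeps its last pose, push and grip.
It fails at once if the fingertips lift off, or slide off, the ribbon in the middle of the stroke (more than 45 mm from both ends) (y of the grasp point in the frame of ribbon_mid between -0.1 and 0.1 m and x of the grasp point in the frame of ribbon_mid between -0.03 and 0.03 m and z of the grasp point in the frame of ribbon_mid below 0.03 m and value of joint ribbon below 0.0002 m).
It fails at once if the fingers press the ribbon or the synthesiser hard (over 15 N) (contact force between the fingers and synth above 15 N).
It fails at once if the synthesiser is shoved or lifted (moved over 15 mm) (distance of synth from where it was at the start of the episode above 0.015 m).
It fails at once if a loose thing is moved or lifted by over 20 mm (distance of any of knob_cap, dish, capacitor, screwdriver from where it was at the start of the episode above 0.02 m).
It also fails if it takes over 40 s, if anything falls off the work surface, if the arm or the gripper's body presses on something with over 40 N, if the wrist force passes 120 N, or if a joint passes its speed limit or range.

## Working session

There is one attempt and no reset: what is moved stays moved. The work goes in short steps, Python scripts to look and compute and a shell command to move; the robot and the scene stay as the last step left them, time stands still between calls to the robot, and variables do not carry over. Pictures are saved under pics/ and viewed, and the job is handed in when it is done.

```bash
ls; mkdir -p pics
cat > h.py <<'E'
import numpy as np,cv2
from workcell import get_obs, read_camera, bot, silhouettes, pinpoint
def w2c(p):
    T=np.eye(4);T[:3,:3]=cv2.Rodrigues(np.array(p['rvec'],float))[0];T[:3,3]=np.ravel(p['tvec']);return T
def at_height(p,uv,z):
    T=np.linalg.inv(w2c(p));d=T[:3,:3]@np.array([(uv[0]-p['cx'])/p['fx'],(uv[1]-p['cy'])/p['fy'],1]);o=T[:3,3]
    return o+d*(z-o[2])/d[2]
def depthpt(p,uv):
    u,v=int(round(uv[0])),int(round(uv[1]));z=p['depth'][v,u]
    c=np.array([(uv[0]-p['cx'])/p['fx']*z,(uv[1]-p['cy'])/p['fy']*z,z,1]);return (np.linalg.inv(w2c(p))@c)[:3]
E
python3 - <<'E'
from h import *
np.set_printoptions(precision=1,suppress=True)
o=get_obs();print(o)
H={'large_knob':56,'ribbon_start':52,'ribbon_mid':52,'ribbon_finish':52,'synth':0,'knob_cap':36,'dish':0,'capacitor':0,'screwdriver':8}
for c in ['top','scene']:
    p=read_camera(c);cv2.imwrite(f'pics/{c}0.png',p['image'])
    for n,z in H.items():
        for r in pinpoint(p,n)[:2]:
            print(c,n,r['confidence'],np.array(r['location']),at_height(p,r['location'],z),depthpt(p,r['location']))
E
```

```text
pics
{'clock': 0.0, 'joints': array([ 1.1,  0.2,  1.6, -0. ,  1.3, -0.1]), 'qvel': array([-0.,  0.,  0.,  0., -0., -0.]), 'tau': array([  0. , -39.7, -30.4,  -0. ,   0. ,   0. ]), 'tcp_pos': array([235.4, 578.1, 240.9]), 'orientation': array([ 0.3,  1.6, -0.3]), 'force': array([ 0.3, -0. , -0.4]), 'moment': array([ 0., -0., -0.]), 'opening': 85.15058114588184}
top large_knob 0.74 [150.1 171.1] [595.4 231.5  56. ] [595.3 231.5  56.3]
top ribbon_start 0.58 [185.1 206.6] [516.5 154.   52. ] [516.5 154.   51.6]
top ribbon_mid 0.7 [235.3 177.8] [579.6  43.7  52. ] [579.4  43.6  53.6]
top ribbon_mid 0.18 [150.4 173. ] [591.8 231.8  52. ] [590.5 229.9  59.5]
top ribbon_finish 0.87 [283.7 147.6] [647.2 -64.8  52. ] [646.8 -64.7  54.1]
top synth 0.74 [224.7 154.7] [642.9  70.9   0. ] [634.7  68.2  38.9]
top synth 0.69 [251.8 216. ] [497.7   7.9   0. ] [496.7   7.8  16.9]
top knob_cap 0.67 [186.5 206.7] [517.6 153.5  36. ] [516.1 150.6  53.9]
top knob_cap 0.56 [214.2 155.7] [633.2  92.2  36. ] [630.1  90.8  50.7]
top dish 0.65 [322.6 182.6] [ 574.7 -158.7    0. ] [ 573.6 -157.4    7.7]
top cap
[... 196 characters left out ...]
. ] [532.3 151.1  51.2]
scene ribbon_mid 0.96 [271.2 215.8] [582.8  38.6  52. ] [582.9  38.6  52. ]
scene ribbon_finish 0.93 [196.3 219.4] [647.9 -66.5  52. ] [648.1 -66.4  52.2]
scene ribbon_finish 0.52 [273.9 203.1] [554.4  29.5  52. ] [507.6   8.   -0.6]
scene synth 0.87 [274.1 269.7] [643.6  75.7   0. ] [668.7  86.8  36.9]
scene synth 0.45 [197.7 219.4] [608.8 -94.    0. ] [645.9 -65.3  50.7]
scene knob_cap 0.7 [284.8 251.6] [628.4  85.9  36. ] [638.5  90.   49.6]
scene dish 0.75 [177.9 197. ] [ 578.4 -157.5    0. ] [ 582.1 -154.4    4.7]
scene capacitor 0.55 [353.7 193. ] [413.4 129.6   0. ] [433.7 133.8  19.5]
scene screwdriver 0.57 [271.8 200.1] [510.2   4.7   8. ] [507.7   3.5   5.2]
```

View pics/top0.png

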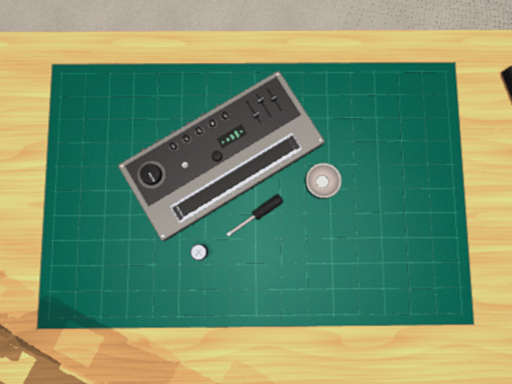

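View pics/scene0.png

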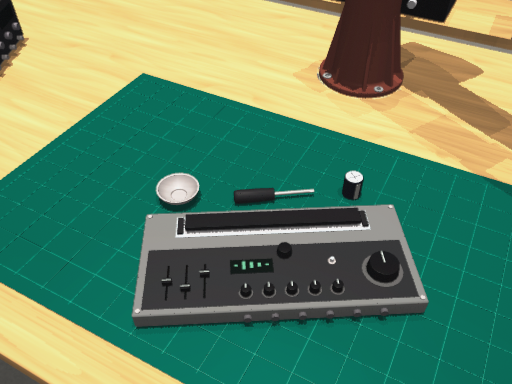

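Run:
```python
from h import *
np.set_printoptions(precision=4,suppress=True)
for c in ['top','scene']:
    p=read_camera(c)
    v,u=np.mgrid[0:384,0:512];z=p['depth'];
    C=np.stack([(u-p['cx'])/p['fx']*z,(v-p['cy'])/p['fy']*z,z],-1)
    T=np.linalg.inv(w2c(p));W=C@T[:3,:3].T+T[:3,3]
    g=p['image'].max(-1)
    # black, near expected line
    m=(z>0)&(abs(W[...,2]-52)<5)&(g<75)
    n=np.array([.882,.471]);  # rough x axis
    a=np.array([582.,41.]);
    for it in range(4):
        t=np.array([-n[1],n[0]])
        d=(W[...,:2]-a)@n; s=(W[...,:2]-a)@t
        mm=m&(abs(d)<20)&(abs(s)<165)
        P=W[mm]
        r=cv2.minAreaRect(P[:,:2].astype(np.float32))
        a=np.array(r[0]); c0=P[:,:2].mean(0);w,V=np.linalg.eigh(np.cov((P[:,:2]-c0).T));n=V[:,0]*np.sign(V[0,0])
        a=c0
    t=np.array([-n[1],n[0]]);s=(P[:,:2]-c0)@t;d=(P[:,:2]-c0)@n
    print(c,mm.sum(),c0,np.median(P[:,2]),'yaw',np.arctan2(n[1],n[0]),np.percentile(s,[0,1,99,100]),np.percentile(d,[1,99]),r)
    im=p['image'].copy();im[mm]=(0,0,255);cv2.imwrite(f'pics/{c}_m.png',im)
    for nme in ['screwdriver','dish','capacitor','knob_cap']:
        for r in silhouettes(p,nme)[:1]:
            Q=W[r['region']&(z>0)];rel=(Q[:,:2]-c0);print(nme,r['confidence'],r['box'],'x',np.percentile(rel@n,[2,98]),'y',np.percentile(rel@t,[2,98]),'z',np.percentile(Q[:,2],98))
print(cv2.Rodrigues(get_obs()['orientation'])[0])
```

```text
top 1513 [581.7373  42.5309] 52.916892074925386 yaw 0.5426726796676371 [-144.6306 -141.1821  137.707   140.4457] [-12.8686  13.0947] ((583.1678466796875, 40.948577880859375), (27.08690643310547, 285.0782470703125), 31.063859939575195)
screwdriver 0.75 [258.2, 214.2, 60.6, 37.8] x [-100.6844  -77.1303] y [-64.4419  10.6569] z 29.097976468101876
dish 0.81 [322.8, 178.2, 33.3, 28.6] x [-140.7858  -69.0114] y [-203.0801 -131.8572] z 28.774288709084686
capacitor 0.72 [201.8, 251.1, 16.0, 14.1] x [-112.1822  -81.4155] y [139.1468 169.9324] z 48.174012114255945
knob_cap 0.41 [215.3, 154.1, 12.4, 11.3] x [55.3499 74.3685] y [ 3.1435 20.7297] z 55.44875956979486
scene 2539 [585.678   42.1635] 51.085433297441455 yaw 0.5439467032398454 [-143.5796 -140.2064  142.1587  145.2039] [-16.4366  13.8872] ((583.97607421875, 42.078277587890625), (33.256866455078125, 288.79376220703125), 31.23952293395996)
screwdriver 0.78 [272.6, 196.9, 85.1, 14.9] x [-101.7414  -79.6736] y [-61.7393  77.3748] z 25.882200756938268
dish 0.59 [176.8, 190.8, 44.0, 36.4] x [-147.9297  -73.1914] y [-202.0834 -131.3239] z 26.23339884988536
capacitor 0.66 [355.5, 184.6, 20.3, 25.4] x [-114.2913  -82.6211] y [140.8568 171.6097] z 45.091903773184775
knob_cap 0.51 [284.1, 249.6, 10.7, 19.1] x [40.5466 73.8571] y [ 2.3795 24.1655] z 52.843179706028195
[[ 0.      0.3772  0.9261]
 [ 0.      0.9261 -0.3772]
 [-1.      0.     -0.    ]]
```

Mid ≈ (583, 41.7), yaw ≈ 0.543 in both cameras, and this agrees with the pinpointed start and finish. In the top picture the ribbon runs from (180,212) to (297,145), with the large knob at (150,172). The dish, screwdriver and capacitor are all at least 69 mm in front of the ribbon line. First I'll close the fingers and turn the tool so its y lies along the ribbon.

```bash
python3 -m crank '[[0,0,0,-1,0,0,1],[0,0,0,-1,0,0,1],[0,0,0,-1,0,0,1],[0,0,0,-1,0,0,1],[0,0,0,-1,0,0,1],[0,0,0,-1,0,0,1],[0,0,0,-1,0,0,1],[0,0,0,-1,0,0,1],[0,0,0,-1,0,0,1],[0,0,0,-1,0,0,1],[0,0,0,-0.66,0,0,1],[0,0,0,0,0,0,1],[0,0,0,0,0,0,1]]' 20
cat >> h.py <<'E'
MID=np.array([583.3,41.7,52.]);YAW=.543
n=np.array([np.cos(YAW),np.sin(YAW)]);t=np.array([-n[1],n[0]])
def where():
    o=get_obs();R=cv2.Rodrigues(o['orientation'])[0];p=o['tcp_pos'];d=p[:2]-MID[:2]
    print('t',o['clock'],'tcp',p,'ribbon x',d@n,'y',d@t,'tip above',p[2]-11-52,'F',o['force'],'open',o['opening'],'q',o['joints'])
    print('tool y·t',R[:2,1]@t,'angle err deg',np.degrees(np.arctan2(R[1,1],R[0,1])-np.pi/2-YAW),'toolx',R[:,0])
    return o,R
E
python3 -c "
from h import *
np.set_printoptions(precision=3,suppress=True)
where()"
```

```text
clock: 2.58
tcp_pos: [235.8, 578.8, 242.3]
orientation: [-0.425, 1.529, 0.425]
force: [0.1, 0.2, 0.4]
opening: -0.5
t 2.5833 tcp [235.758 578.847 242.283] ribbon x -20.004909241502315 y 639.4625512969118 tip above 179.2832023182864 F [0.145 0.247 0.399] open -0.47279920565951755 q [ 1.072  0.217  1.613 -0.     1.311 -1.041]
tool y·t 0.9999993790774262 angle err deg -0.0638477212486453 toolx [-0. -0. -1.]
```

```bash
python3 -m crank '[[0,-1,0.05,0,0,0,1],[0,-1,0.05,0,0,0,1],[0,-1,0.05,0,0,0,1],[0,-1,0.05,0,0,0,1],[0,-1,0.05,0,0,0,1],[0,-1,0.05,0,0,0,1],[0,-1,0.05,0,0,0,1],[0,-1,0.05,0,0,0,1],[0,-1,0.05,0,0,0,1],[0,-1,0.05,0,0,0,1],[0,-1,0.05,0,0,0,1],[0,-1,0.05,0,0,0,1],[0,-1,0.05,0,0,0,1],[0,-1,0.05,0,0,0,1],[0,-1,0.05,0,0,0,1],[0,-1,0.05,0,0,0,1],[0,-1,0.05,0,0,0,1],[0,-1,0.05,0,0,0,1],[0,-1,0.05,0,0,0,1],[0,-1,0.05,0,0,0,1]]'
python3 -m crank '[[0,-1,0,0,0,0,1],[0,-1,0,0,0,0,1],[0,-1,0,0,0,0,1],[0,-1,0,0,0,0,1],[0,-1,0,0,0,0,1],[0,-0.72,0,0,0,0,1],[1,0,0,0,0,0,1],[1,0,0,0,0,0,1],[1,0,0,0,0,0,1],[1,0,0,0,0,0,1],[1,0,0,0,0,0,1],[1,0,0,0,0,0,1],[0.5,0,0,0,0,0,1],[0,0,0,0,0,0,1],[0,0,0,0,0,0,1]]'
python3 - <<'E'
from h import *
np.set_printoptions(precision=3,suppress=True)
o,R=where()
p=read_camera('wrist');cv2.imwrite('pics/w1.png',p['image'])
T=np.array(p['tool_from_camera'])
for nm in ['ribbon_start','large_knob']:
  for r in pinpoint(p,nm)[:1]:
    u,v=r['location'];z=p['depth'][int(round(v)),int(round(u))]
    c=np.array([(u-p['cx'])/p['fx']*z,(v-p['cy'])/p['fy']*z,z,1]);w=R@(T@c)[:3]+o['tcp_pos']
    print(nm,r['confidence'],u,v,w,'x',(w[:2]-MID[:2])@n,'y',(w[:2]-MID[:2])@t)
v,u=np.mgrid[0:384,0:512];z=p['depth'];C=np.stack([(u-p['cx'])/p['fx']*z,(v-p['cy'])/p['fy']*z,z,np.ones_like(z)],-1)
W=(C@T.T)[...,:3]@R.T+o['tcp_pos'];X=(W[...,:2]-MID[:2])@n;Y=(W[...,:2]-MID[:2])@t
m=(z>0)&(abs(W[...,2]-52)<4)&(abs(X)<25)&(abs(Y)<160)&(p['image'].max(-1)<75)
print(m.sum(),np.median(W[m][:,2]),np.percentile(X[m],[2,50,98]),np.percentile(Y[m],[1,99]))
p=read_camera('scene');cv2.imwrite('pics/s1.png',p['image'])
E
```

```text
clock: 4.25
tcp_pos: [460.2, 246.0, 242.5]
orientation: [-0.425, 1.528, 0.425]
force: [-0.2, 0.5, -0.5]
opening: -0.3
clock: 5.5
tcp_pos: [518.7, 148.9, 112.2]
orientation: [-0.425, 1.529, 0.426]
force: [0.3, 0.5, 0.5]
opening: -0.0
t 5.5 tcp [518.712 148.884 112.189] ribbon x 0.0854232413724647 y 125.14001009238507 tip above 49.18909012471862 F [0.31  0.53  0.546] open -0.038639896619061524 q [ 0.149  0.189  1.912  0.     1.041 -1.964]
tool y·t 0.9999999284787479 angle err deg -0.007994895737477558 toolx [-0.001 -0.    -1.   ]
ribbon_start 0.95 254.9 213.6 [518.27  149.665  51.975] x 0.10950971257766304 y 126.03712549575373
large_knob 0.53 100.5 72.7 [495.834   8.189  14.027] x -92.2003915459966 y 16.50302936630947
11227 51.60652941920858 [-14.294  -0.954  13.548] [-45.263 142.424]
```

View pics/w1.png

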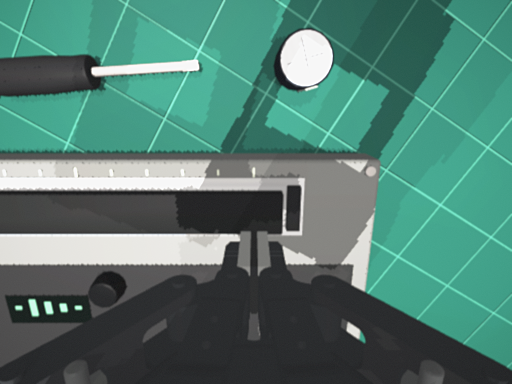

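View pics/s1.png

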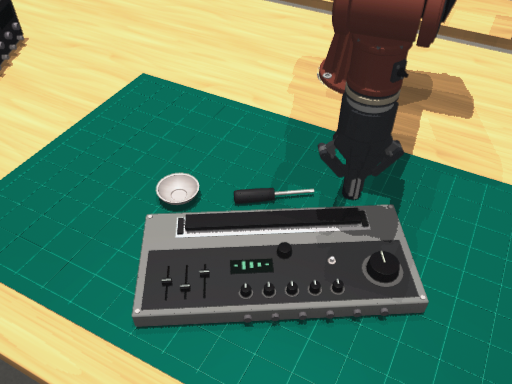

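The wrist view puts ribbon_start at (255,214), within 1 mm of the plan, and the ribbon end at about column 283. The fingers are centred over the bar and nothing is close to them. Descending.

```bash
python3 -m crank '[[0.7,0,0,0,0,0,1],[0.7,0,0,0,0,0,1],[0.5,0,0,0,0,0,1],[0.25,0,0,0,0,0,1],[0.15,0,0,0,0,0,1],[0,0,0,0,0,0,1],[0,0,0,0,0,0,1]]'
python3 -m crank '[[0.1,0,0,0,0,0,1],[0.05,0,0,0,0,0,1],[0.03,0,0,0,0,0,1],[0,0,0,0,0,0,1],[0,0,0,0,0,0,1]]'
python3 -c "
from h import *
np.set_printoptions(precision=3,suppress=True)
where()"
```

```text
clock: 6.28
tcp_pos: [519.3, 149.0, 66.7]
orientation: [-0.426, 1.528, 0.426]
force: [0.6, -0.3, 0.1]
opening: 0.1
clock: 6.7
tcp_pos: [519.2, 149.0, 63.1]
orientation: [-0.426, 1.528, 0.426]
force: [-0.8, -0.0, 0.4]
opening: 0.0
t 6.7 tcp [519.18  148.961  63.058] ribbon x 0.525162061174197 y 124.96408982778543 tip above 0.057831878072249765 F [-0.816 -0.023  0.394] open 0.03115359911958877 q [ 0.149  0.266  1.931  0.     0.944 -1.965]
tool y·t 0.9999998966939263 angle err deg 0.023184134720484532 toolx [ 0.001  0.    -1.   ]
```

```bash
python3 -m crank '[[0.05,0,0,0,0,0,1],[0.05,0,0,0,0,0,1],[0,0,0,0,0,0,1],[0,0,0,0,0,0,1]]'
python3 -m crank '[[0.03,0,0,0,0,0,1],[0,0,0,0,0,0,1],[0,0,0,0,0,0,1]]'
```

```text
clock: 7.03
tcp_pos: [519.2, 149.0, 61.0]
orientation: [-0.426, 1.528, 0.426]
force: [0.2, 0.2, 2.4]
opening: -0.3
clock: 7.28
tcp_pos: [519.2, 148.9, 60.3]
orientation: [-0.426, 1.528, 0.426]
force: [-0.1, -0.6, 2.3]
opening: -0.1
```

```bash
python3 -m crank '[[0.03,0,0,0,0,0,1],[0,0,0,0,0,0,1],[0,0,0,0,0,0,1]]'
```

```text
clock: 7.53
tcp_pos: [519.2, 148.9, 59.7]
orientation: [-0.426, 1.528, 0.426]
force: [-0.8, 0.6, 2.9]
opening: 0.1
```

Pressed about 3 mm at 2.9 N. Starting the stroke, and I'll check the force along the way.

```bash
python3 -m crank '[[0,-0.2,0,0,0,0,1],[0,-0.4,0,0,0,0,1],[0,-0.4,0,0,0,0,1],[0,-0.4,0,0,0,0,1],[0,-0.4,0,0,0,0,1],[0,-0.4,0,0,0,0,1],[0,-0.3,0,0,0,0,1]]'
python3 -c "
from h import *
np.set_printoptions(precision=3,suppress=True)
where()"
```

```text
clock: 8.12
tcp_pos: [545.2, 105.0, 59.5]
orientation: [-0.425, 1.529, 0.425]
force: [-0.8, 2.4, 2.3]
opening: -0.1
t 8.1167 tcp [545.233 105.04   59.472] ribbon x 0.13662304366951836 y 73.89877053289628 tip above -3.5277451197027574 F [-0.789  2.442  2.282] open -0.1355192588647312 q [ 0.064  0.3    1.895 -0.     0.947 -2.05 ]
tool y·t 0.9999999401554142 angle err deg -0.019570307177662755 toolx [-0. -0. -1.]
```

```bash
python3 -m crank '[[0,-0.4,0,0,0,0,1],[0,-0.4,0,0,0,0,1],[0,-0.4,0,0,0,0,1],[0,-0.4,0,0,0,0,1],[0,-0.4,0,0,0,0,1],[0,-0.4,0,0,0,0,1],[0,-0.4,0,0,0,0,1],[0,-0.4,0,0,0,0,1],[0,-0.4,0,0,0,0,1]]'
python3 -c "
from h import *
np.set_printoptions(precision=3,suppress=True)
where()"
```

```text
clock: 8.87
tcp_pos: [582.3, 43.8, 59.5]
orientation: [-0.426, 1.529, 0.426]
force: [-1.8, 1.5, 3.3]
opening: 0.3
t 8.8667 tcp [582.29   43.786  59.47 ] ribbon x 0.21311648097280086 y 2.3072762045311057 tip above -3.5303696630180994 F [-1.8    1.515  3.273] open 0.28838150352577735 q [-0.045  0.351  1.826 -0.     0.965 -2.159]
tool y·t 0.9999998777177989 angle err deg 0.028013120260497616 toolx [-0. -0. -1.]
```

```bash
python3 -m crank '[[0,-0.4,0,0,0,0,1],[0,-0.4,0,0,0,0,1],[0,-0.4,0,0,0,0,1],[0,-0.4,0,0,0,0,1],[0,-0.4,0,0,0,0,1],[0,-0.4,0,0,0,0,1],[0,-0.4,0,0,0,0,1],[0,-0.4,0,0,0,0,1]]'
python3 -c "
from h import *
np.set_printoptions(precision=3,suppress=True)
where()"
```

```text
clock: 9.53
tcp_pos: [615.4, -11.0, 59.5]
orientation: [-0.426, 1.529, 0.426]
force: [-1.6, 2.2, 3.0]
opening: 0.1
t 9.5333 tcp [615.369 -10.967  59.455] ribbon x 0.24242479994829386 y -61.6618536237573 tip above -3.5451282346780246 F [-1.596  2.159  3.034] open 0.09994937083895274 q [-0.132  0.407  1.747  0.     0.987 -2.246]
tool y·t 0.9999998645189091 angle err deg 0.0290069625665219 toolx [-0.  0. -1.]
```

```bash
python3 -m crank '[[0,-0.4,0,0,0,0,1],[0,-0.4,0,0,0,0,1],[0,-0.4,0,0,0,0,1],[0,-0.4,0,0,0,0,1],[0,-0.4,0,0,0,0,1],[0,-0.4,0,0,0,0,1],[0,-0.4,0,0,0,0,1],[0,-0.2,0,0,0,0,1],[0,0,0,0,0,0,1],[0,0,0,0,0,0,1],[0,0,0,0,0,0,1]]'
python3 - <<'E'
from h import *
np.set_printoptions(precision=3,suppress=True)
o,R=where()
H={'large_knob':56,'ribbon_start':52,'knob_cap':36,'dish':0,'capacitor':0,'screwdriver':8}
p=read_camera('scene');cv2.imwrite('pics/s2.png',p['image'])
for m,z in H.items():
    for r in pinpoint(p,m)[:1]: print(m,r['confidence'],r['location'],at_height(p,r['location'],z))
p=read_camera('wrist');cv2.imwrite('pics/w2.png',p['image'])
T=np.array(p['tool_from_camera'])
v,u=np.mgrid[0:384,0:512];z=p['depth'];C=np.stack([(u-p['cx'])/p['fx']*z,(v-p['cy'])/p['fy']*z,z,np.ones_like(z)],-1)
W=(C@T.T)[...,:3]@R.T+o['tcp_pos'];X=(W[...,:2]-MID[:2])@n;Y=(W[...,:2]-MID[:2])@t
m=(z>0)&(abs(W[...,2]-49)<3.5)&(abs(X)<25)&(abs(Y)<170)&(p['image'].max(-1)<75)
print(m.sum(),np.median(W[m][:,2]),np.percentile(X[m],[2,98]),np.percentile(Y[m],[0.5,99.5]))
print(get_obs()['force'])
E
```

```text
clock: 10.45
tcp_pos: [647.0, -62.8, 60.0]
orientation: [-0.428, 1.527, 0.424]
force: [0.6, -1.9, 2.9]
opening: -0.3
t 10.45 tcp [646.98  -62.803  60.018] ribbon x 0.5230427909763093 y -122.37601196657752 tip above -2.981810136078032 F [ 0.648 -1.858  2.894] open -0.29597862745323655 q [-0.204  0.467  1.661 -0.002  1.011 -2.317]
tool y·t 0.999995051332883 angle err deg 0.043342198497386936 toolx [ 0.002 -0.002 -1.   ]
large_knob 0.85 [385.3, 261.3] [588.858 233.687  56.   ]
ribbon_start 0.73 [346.3, 217.0] [526.906 149.329  52.   ]
knob_cap 0.75 [285.0, 251.0] [627.17   85.672  36.   ]
dish 0.48 [384.3, 260.4] [541.035 228.211   0.   ]
capacitor 0.83 [352.8, 195.6] [420.85  130.436   0.   ]
screwdriver 0.98 [274.3, 199.6] [506.891   8.207   8.   ]
13804 48.373653381119816 [-14.528  13.925] [-144.906   12.326]
[ 2.734 -1.364  2.997]
```

View pics/s2.png

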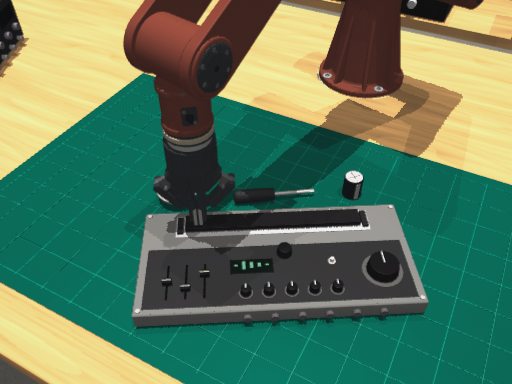

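View pics/w2.png

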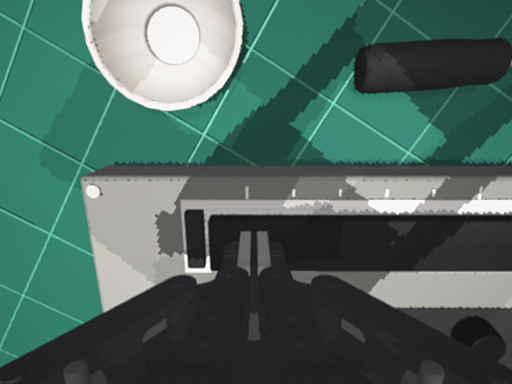

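```bash
python3 -m crank '[[0,0,0,0,0,0,1],[0,0,0,0,0,0,1],[0,0,0,0,0,0,1]]'
python3 - <<'E'
from h import *
np.set_printoptions(precision=3,suppress=True)
where()
p=read_camera('top');print([(r['confidence'],at_height(p,r['location'],0)) for r in pinpoint(p,'dish')[:2]])
print(get_obs()['force'])
E
```

```text
clock: 11.1
tcp_pos: [646.4, -61.7, 59.7]
orientation: [-0.426, 1.528, 0.426]
force: [1.5, -1.7, 4.1]
opening: 0.0
t 11.1 tcp [646.439 -61.657  59.686] ribbon x 0.6515148072691743 y -121.11480233854971 tip above -3.313506335062719 F [ 1.474 -1.744  4.14 ] open 0.03297972508253679 q [-0.203  0.467  1.661  0.     1.013 -2.317]
tool y·t 0.9999996873089753 angle err deg 0.03127772322011089 toolx [ 0.001 -0.    -1.   ]
[(0.54, array([ 570.905, -159.035,    0.   ]))]
[ 2.361 -1.446  2.12 ]
```

The fingers rest on the far end and the scene is undisturbed, so I'm handing in.

```bash
python3 -c "
from workcell import bot
print(bot.hand_in())"
```

```text
the job is handed in; nothing more can be done
None
```

I closed the gripper, put the shut fingertips down about 20 mm from the large-knob end of the ribbon, and drew them to the far end in one stroke. They stayed resting there, and I handed the job in at about 11 s of the 40 s allowed.

- **Final position:** the fingertips were at y ≈ -121 mm along the ribbon and within 1 mm of its centre line. They pressed it down about 3 mm.
- **Force:** vertical force read 2.1 to 4.1 N at each check during the stroke and at rest. At the end there was also about 2 to 3 N of sideways force, pointing along the stroke rather than against it. I took that to be friction left over from stopping.
- **Synthesiser and loose things:** in the last pictures the ribbon edges, large knob, knob cap and screwdriver were all within about 5 mm of where they began. The dish was about 4 mm off in the top camera.
- **Checks that disagreed:**
  - The network's last scene-camera report for the dish was wrong, because it pointed at the large knob.
  - The capacitor reading was about 7 mm off, but its starting readings had already differed by about 11 mm between cameras. The arm never came near it.

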